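# Spin-check an idler pulley on its sprung yoke

### The job

Check that the idler pulley on the test stand turns freely: with a light fingertip on its rim, spin it by hand until it has gone a turn and a quarter or more one way and is still running on by itself, untouched. Then stop it and leave it at rest with the oil hole in its rim straight up, ready for oiling. Keep the touch light, well under 15 newtons, because the yoke must not be pushed down onto the stop under its spring, and leave the other things on the bench alone.

Things in the scene. Friction and masses are not known exactly. Their poses are not given: they have to be found in the camera images.
- stand: Grey steel base plate 150 (x) x 170 (y) x 12 mm bolted to the bench; origin: centre of its underside. It carries a pulley with a level axle along the stand's x, straight above the origin: a smooth black rim 160 mm in diameter, 44 mm wide, 1 kg. A steel yoke holds the axle: cheeks at x = 30 to 38 mm either side, caps to 45 mm, cheek tops 15 mm above the axle; above that the rim is open.
- rim_low (a point): Not a feature: a point on the stand, straight above its origin and 203 mm above the bench. The yoke's height is set by a screw and not measured: the top of the untouched rim lies 0 to 28 mm above this point and must be felt for (or seen). The yoke stands on a spring: pressed at the rim it yields straight down 1 mm per 2.5 N, to a hard stop about 7 mm down. Sideways it is rigid.
- plus_y_edge (a point): Middle of the base plate's top edge on the stand's +y side, 85 mm from the stand's centre, 12 mm above the bench. The touch on pulley and stand must stay under 15 N. A fingertip pressed lightly on the rim and moved along it carries the pulley with it by friction (coefficient about 1).
- pulley (a joint): Angle of the pulley (rad), no end stops, counts whole turns; grows as the rim's top moves to the stand's +y; starts at 0.9 to 2.3. At 0 and each multiple of 2 pi the oil hole (dark, 12 mm, in a 20 mm brass ring flush in mid rim) is straight up; a brass oil tube on both faces runs from hub to rim at that angle. Balanced; light drag: let go, it loses about 0.7 to 1.2 rad/s each second.
- can: Dark spray can, 66 mm in diameter, 190 mm tall, standing on the bench left of the stand; origin: centre of its underside. A bystander.
- bin: Blue open parts bin, 160 x 110 x 75 mm, on the bench right of the stand; origin: centre of its underside. A bystander.
- wrench: Steel spanner 200 mm long lying on the bench right of the stand, along its own x axis; origin near its middle. A bystander.
- carton: Cardboard carton 110 x 110 x 60 mm on the bench left of the stand; origin: centre of its underside. A bystander.
There are look-alikes about, which are no part of the job. Of the things that look like the stand, the larger one is meant.

How it is judged (in metres and radians):
On the way:
1. the pulley has turned well over a full turn from its start (angle above 8.6 or below -5.6 rad) and is running on faster than 0.5 rad/s in that direction with nothing of the robot touching it (contact force between stand and the fingers below 0.05 N and contact force between stand and the arm below 0.05 N and ((value of joint pulley above 8.6 rad and velocity of joint pulley above 0.5 rad/s) or (value of joint pulley below -5.6 rad and velocity of joint pulley below -0.5 rad/s))), for 0.2 s.
At the end, for the whole second after the job is handed in: the pulley is at rest (under 0.03 rad/s) with its oil hole straight up within 0.2 rad (11 degrees), and the can, bin, spanner and carton stand within 30 mm of where they started ((value of joint pulley between -69.315 and -68.915 rad or value of joint pulley between -63.032 and -62.632 rad or value of joint pulley between -56.749 and -56.349 rad or value of joint pulley between -50.465 and -50.065 rad or value of joint pulley between -44.182 and -43.782 rad or value of joint pulley between -37.899 and -37.499 rad or value of joint pulley between -31.616 and -31.216 rad or value of joint pulley between -25.333 and -24.933 rad or value of joint pulley between -19.05 and -18.65 rad or value of joint pulley between -12.766 and -12.366 rad or value of joint pulley between -6.483 and -6.083 rad or value of joint pulley between -0.2 and 0.2 rad or value of joint pulley between 6.083 and 6.483 rad or value of joint pulley between 12.366 and 12.766 rad or value of joint pulley between 18.65 and 19.05 rad or value of joint pulley between 24.933 and 25.333 rad or value of joint pulley between 31.216 and 31.616 rad or value of joint pulley between 37.499 and 37.899 rad or value of joint pulley between 43.782 and 44.182 rad or value of joint pulley between 50.065 and 50.465 rad or value of joint pulley between 56.349 and 56.749 rad or value of joint pulley between 62.632 and 63.032 rad or value of joint pulley between 68.915 and 69.315 rad or value of joint pulley between 75.198 and 75.598 rad) and velocity of joint pulley between -0.03 and 0.03 rad/s and distance of each of can, bin, wrench, carton from where it was at the start of the episode below 0.03 m); the robot touches nothing.
It fails at once if the robot touches the pulley or its stand with more than 15 N (contact force between stand and the fingers above 15 N or contact force between stand and the arm above 15 N).
It fails at once if the can is pushed more than 30 mm or tipped (distance of can from where it was at the start of the episode above 0.03 m or angle between can's own z axis and vertical above 0.5 rad).
It fails at once if the bin is pushed more than 30 mm or tipped (distance of bin from where it was at the start of the episode above 0.03 m or angle between bin's own z axis and vertical above 0.5 rad).
It fails at once if the spanner is pushed more than 30 mm or tipped (distance of wrench from where it was at the start of the episode above 0.03 m or angle between wrench's own z axis and vertical above 0.5 rad).
It fails at once if the carton is pushed more than 30 mm or tipped (distance of carton from where it was at the start of the episode above 0.03 m or angle between carton's own z axis and vertical above 0.5 rad).
It also fails if it takes over 67 s, if anything falls off the work surface, if the arm or the gripper's body presses on something with over 40 N, if the wrist force passes 120 N, or if a joint passes its speed limit or range.

### The arm

A 6-joint arm with a two-finger parallel gripper is mounted at the origin on the work surface. World frame = base frame: x ahead of the robot, y to its left, z up, the work surface at z = 0. Lengths are in m, angles in degrees, forces in N, time in s.
With the tool pointing down it reaches from about 0.25 to 0.725 m from the base axis. Payload 9.7 kg.
Tool frame: the origin (TCP) lies at the very end of the fingers, on their centre line; the grasp point (between the pads) lies 19 mm behind it; y points along the fingers, x is the direction in which the jaws open and shut, and the axes are right-handed (so a half turn about y gives the same grasp; the last joint's range is limited). The gripper opens to 85 mm and grips with 20 to 120 N. Pads are 22 mm wide; open, the fingers measure 114 mm over their backs; the gripper's body (76 mm by 85 mm) begins 54 mm behind the grasp point. The pads swing forward as they close: fully open they stand 13 mm farther back than shut.
Start: joints at [64.057, 4.979, 10.078, 95.1, 0, 90], TCP at [0.241, 0.495, 0.231] pointing down, gripper open.
Joint ranges: [-179.16, 179.16], [-48.56, 103.87], [-65.8, 70.77], [-126.05, 130.52], [-82.76, 87.17], [-180, 180]. Speed limits (degrees/s): [127.2, 127.2, 147.25, 180, 180, 180].

### API

Orientations are given as [roll, pitch, yaw] about the fixed x, y, z axes, in that order (R = Rz(yaw) Ry(pitch) Rx(roll)).
In Python, from workcell import bot gives the robot as it stands.
- The arm moves only by the shell command python3 -m jog 'ROWS' [FORCE]. ROWS is JSON, a list of rows, each a list of 7 numbers: the closure, from 0 (fully open) to 1 (shut), then the shift along the world's x, y, z in units of 25 mm (1.0 is 25 mm), then the turn, a rotation vector about the world's x, y, z in units of 5 degrees (1.0 is 5 degrees). A call has 1 to 5 rows; each row is the pose to reach, as a shift and turn from the pose commanded when the call began; what a row does not reach only later rows make up. A row lasts 1/10 s, in which the tool goes at most 50 mm and 8.59 degrees, less where a joint would pass 70% of its speed; a pose out of reach is approached as far as the arm can. A call with a gripper value outside its range is refused whole. The fingers move at their own pace and stop on an object; FORCE is the grip in N (left out, the last holds). Time passes only in rows, so rows that repeat a pose let the fingers close. It gives the time, the measured TCP pose, the force and the opening at its end, in the units of the state.
- bot.get_obs(): the state, without advancing time (a new reading comes with each control period).
- bot.camera(name): name is "scene" or "side" or "wrist"; returns (picture, depth): 400x640x3 uint8, red, green, blue; 400x640 float32, m along the optical axis (not along the pixel's ray), 0 where there is no reading.
- bot.camera_model(name): a dict with "fx", "fy", "cx", "cy" (pixels), "k1" (the pictures are not rectified: a ray, as slopes to the right and down, at radius r is drawn at 1 + k1 r^2 times it, then the intrinsics apply), "rvec" (rotation vector, rad) and "tvec" (3), from world to camera coordinates, as OpenCV has them; the wrist camera has in their place "tool_from_camera" (4x4, takes a point from camera to tool coordinates, whose origin is the TCP and whose axes are the tool frame's). Camera axes: x right, y down, z forward; pixel columns grow to the right and rows downward; lengths in m; the calibration is good to about 2 mm. A picture is of the moment at which its call begins: read the wrist's pose just before it. camera_model takes no time and is no camera call.
- bot.job_done(): hands the job in, once; it reports no verdict.
Trained networks look in the newest picture that a camera, given by its name, has taken for a name from the list of things; names that differ only in an ending like _2 or _b are one class to them, and where a whole thing is asked for, a point or a joint stands for the part that bears it (a point fixed in the world has none). Each returns a list of dicts, best first, with "conf" (0 to 1); they miss things now and then, are a little off and sometimes report something else, mostly with a low value. They report only what shows in the picture. A call takes as long as a camera call. They do not tell look-alikes from the thing itself.
- bot.regions_of(camera, label): "pixels" (400x640 bool, what is visible of it) and "point" ([row, column] in pixels, amid what is visible of it).
The state is a dict: "time": time; "q": joint angles; "qd": joint speeds; "joint_efforts": joint torques, N m; "ee_pos": TCP position; "tcp_rot": TCP orientation; "wrist_force": force on the tool from outside, world axes, zero at the start; "torque": the same for the moment, N m; "opening": finger opening in m.
Only numpy, scipy, OpenCV 4.12 (cv2) and the standard library are available. Lean on these libraries where they do the work, as an engineer would, in place of code of your own. Each camera call takes 0.05 s, during which the arm holds its last target. There are 200 camera calls.

## Working session

There is one attempt and no reset: what is moved stays moved. The work goes in short steps, Python scripts to look and compute and a shell command to move; the robot and the scene stay as the last step left them, time stands still between calls to the robot, and variables do not carry over. Pictures are saved under pics/ and viewed, about 8 in all and at most 12, crops included, and the job is handed in when it is done.

```bash
mkdir -p pics; ls; cat > h.py <<'E'
import numpy as np, cv2
from workcell import bot
def pts(cam,depth,mask=None):
    m=bot.camera_model(cam)
    v,u=np.nonzero((depth>0)&(mask if mask is not None else True))
    K=np.array([[m['fx'],0,m['cx']],[0,m['fy'],m['cy']],[0,0,1]])
    n=cv2.undistortPoints(np.c_[u,v].astype(float)[:,None],K,np.array([m['k1'],0,0,0.]))[:,0]
    d=depth[v,u]; c=np.c_[n*d[:,None],d]
    R=cv2.Rodrigues(np.array(m['rvec'],float))[0]
    return (c-np.array(m['tvec']).ravel())@R, np.c_[v,u]
E
python3 - <<'E'
from h import *
for c in ['scene','side']:
    p,d=bot.camera(c); cv2.imwrite(f'pics/{c}0.png',p[...,::-1]); np.savez(f'{c}0.npz',p=p,d=d)
    m=bot.camera_model(c);R=cv2.Rodrigues(np.array(m['rvec'],float))[0]
    print(c,'cam at',(-R.T@np.array(m['tvec']).ravel()).round(3))
    for l in ['stand','can','bin','wrench','carton']:
        for r in bot.regions_of(c,l):
            P,_=pts(c,d,r['pixels'])
            print(l,round(r['conf'],2),r['point'],r['pixels'].sum(),np.percentile(P,[2,50,98],axis=0).round(3).tolist() if len(P) else '')
o=bot.get_obs();print(o)
E
```

```text
pics
scene cam at [1.506 0.313 0.788]
stand 0.77 [209.2, 268.0] 4706 [[0.508, -0.212, 0.005], [0.602, -0.117, 0.1], [0.662, -0.048, 0.214]]
stand 0.72 [306.2, 485.1] 2678 [[0.636, 0.39, 0.001], [0.722, 0.452, 0.057], [0.762, 0.516, 0.061]]
stand 0.56 [270.2, 219.0] 2987 [[0.741, -0.228, -0.0], [0.815, -0.159, 0.062], [0.856, -0.109, 0.144]]
can 0.65 [202.7, 454.2] 1532 [[0.363, 0.315, 0.002], [0.412, 0.346, 0.111], [0.42, 0.377, 0.189]]
bin 0.79 [222.9, 173.9] 2693 [[0.571, -0.45, 0.0], [0.653, -0.396, 0.039], [0.735, -0.334, 0.074]]
bin 0.53 [211.8, 271.7] 4681 [[0.509, -0.211, 0.005], [0.602, -0.117, 0.1], [0.662, -0.048, 0.214]]
wrench 0.79 [185.6, 220.8] 194 [[0.269, -0.423, -0.002], [0.373, -0.408, 0.004], [0.456, -0.394, 0.008]]
carton 0.81 [306.4, 484.5] 2598 [[0.64, 0.39, 0.005], [0.722, 0.452, 0.057], [0.762, 0.514, 0.061]]
carton 0.23 [222.9, 173.4] 2765 [[0.57, -0.451, -0.001], [0.652, -0.397, 0.039], [0.735, -0.334, 0.074]]
side cam at [ 0.172 -0.743  0.773]
stand 0.94 [231.8, 408.1] 1951 [[0.737, -0.234, 0.006], [0.78, -0.189, 0.068], [0.844, -0.128, 0.145]]
stand 0.62 [
[... 534 characters left out ...]
385, -0.0], [0.68, 0.42, 0.057], [0.751, 0.604, 0.064]]
{'time': 0.6, 'q': array([6.40554382e+01, 4.97731598e+00, 1.00783083e+01, 9.50996205e+01,
       2.12960533e-04, 8.99999676e+01]), 'qd': array([ 0.0097352 ,  0.03624717,  0.0970993 , -0.02094257, -0.00322887,
        0.06404119]), 'joint_efforts': array([ 1.69810278e-04, -5.19816434e+01,  4.64696610e+01,  8.75886835e-04,
       -7.56151536e-06,  1.16333115e-05]), 'ee_pos': array([0.24062227, 0.49456513, 0.23130019]), 'tcp_rot': array([-8.99997870e+01, -1.37178871e-03,  6.40554706e+01]), 'wrist_force': array([ 0.19053177, -0.83039016, -0.28424199]), 'torque': array([-0.00706599, -0.04920017, -0.00786427]), 'opening': 0.08519165679528921}
```

```bash
python3 - <<'E'
from h import *
a=np.load('scene0.npz');b=np.load('side0.npz')
A=cv2.resize(a['p'][120:340,150:450,::-1],None,fx=2,fy=2,interpolation=cv2.INTER_CUBIC)[:, :400]
A=cv2.resize(a['p'][140:320,170:340,::-1],(400,424),interpolation=cv2.INTER_CUBIC)
B=cv2.resize(b['p'][150:330,270:440,::-1],(400,424),interpolation=cv2.INTER_CUBIC)
cv2.imwrite('pics/both.png',np.hstack([A,B]))
Ps=[]
for n,s in (('scene',a),('side',b)):
    P,uv=pts(n,s['d']); k=(P[:,0]>.45)&(P[:,0]<.71)&(P[:,1]>-.26)&(P[:,1]<-.02); Q=P[k];Ps.append(Q)
    q=Q[Q[:,2]>.19]; print(n,'top z',np.percentile(Q[:,2],99.5).round(4),Q[:,2].max().round(4), q.mean(0).round(3))
    pl=Q[(Q[:,2]>.008)&(Q[:,2]<.016)]; print('plate',len(pl),cv2.minAreaRect(pl[:,:2].astype(np.float32)*1000))
Q=np.vstack(Ps);pl=Q[(Q[:,2]>.008)&(Q[:,2]<.016)];print(cv2.minAreaRect(pl[:,:2].astype(np.float32)*1000))
np.save('Q.npy',Q)
E
```

```text
scene top z 0.2149 0.2176 [ 0.585 -0.127  0.205]
plate 1314 ((577.3438110351562, -130.927490234375), (153.34031677246094, 170.87872314453125), 27.625194549560547)
side top z 0.2179 0.2199 [ 0.572 -0.144  0.207]
plate 1355 ((573.1582641601562, -132.37109375), (152.5791015625, 168.44345092773438), 28.588878631591797)
((575.9741821289062, -131.68719482421875), (157.07980346679688, 170.55747985839844), 27.884033203125)
```

View pics/scene0.png

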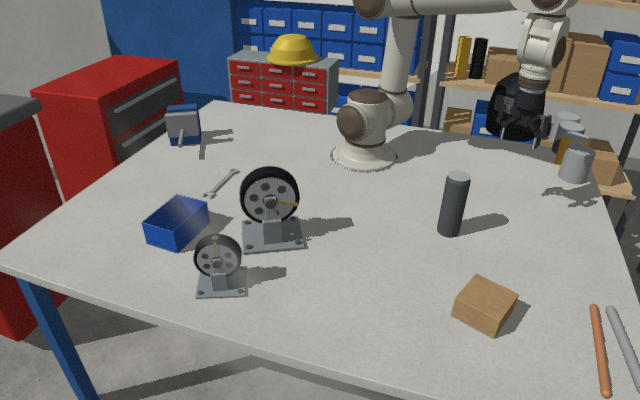

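View pics/both.png

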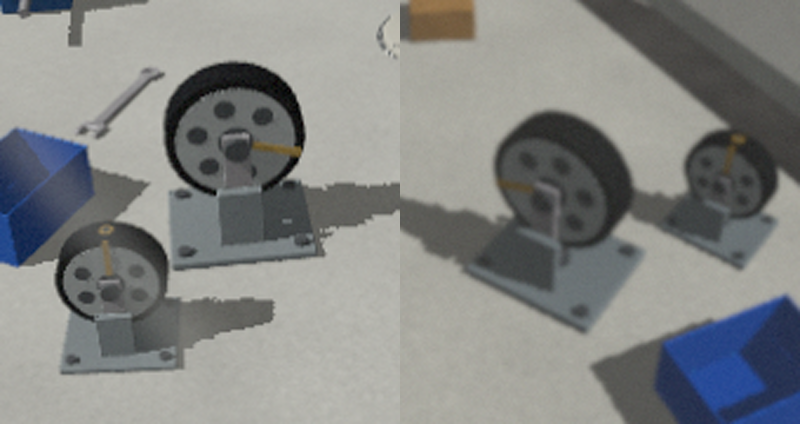

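Two pulley stands show: the large one at scene (270,200) and a small one at (218,265). The large one, with a 150×170 mm plate and its rim top near z = 0.22, fits the description, and the crop confirms it. The brass tube points image-right and slightly below level, so stand +y is (-0.47, 0.88). Next I'll fit the axle and write the angle reader.

```bash
cat >> h.py <<'E'
YAW=np.radians(28.2); EX=np.array([np.cos(YAW),np.sin(YAW),0]); EY=np.array([-np.sin(YAW),np.cos(YAW),0])
C0=np.array([.5755,-.1315,0])
def angle(cam='scene',zc=.139,p=None,face=.024):
    """pulley angle mod 2pi from the brass tube on the face seen by cam"""
    t=bot.get_obs()['time']
    if p is None: p=bot.camera(cam)[0]
    m=bot.camera_model(cam); R=cv2.Rodrigues(np.array(m['rvec'],float))[0]; o=-R.T@np.array(m['tvec']).ravel()
    h=cv2.cvtColor(p,cv2.COLOR_RGB2HSV)
    v,u=np.nonzero((h[...,0]>10)&(h[...,0]<28)&(h[...,1]>120)&(h[...,2]>60))
    if len(u)==0: return t,None,0
    K=np.array([[m['fx'],0,m['cx']],[0,m['fy'],m['cy']],[0,0,1]])
    n=cv2.undistortPoints(np.c_[u,v].astype(float)[:,None],K,np.array([m['k1'],0,0,0.]))[:,0]
    r=np.c_[n,np.ones(len(n))]@R
    s=np.sign((o-C0)@EX)*face
    k=((C0+s*EX-o)@EX)/(r@EX); X=o+k[:,None]*r-C0
    y=X@EY; z=X[:,2]-zc; rr=np.hypot(y,z); g=(rr>.02)&(rr<.085)
    if g.sum()<5: return t,None,int(g.sum())
    return t,float(np.arctan2((y[g]*rr[g]).mean(),(z[g]*rr[g]).mean())),int(g.sum())
E
python3 - <<'E'
from h import *
from scipy.optimize import least_squares
Q=np.load('Q.npy')-C0; x=Q@EX;y=Q@EY;z=Q[:,2]
k=(abs(x)<.016)&(z>.165)
f=least_squares(lambda c:np.hypot(y[k]-c[0],z[k]-c[1])-.08,[0,.139],loss='soft_l1',f_scale=.002)
print(k.sum(),f.x,np.std(f.fun)); zz=z>.19; print('x range',np.percentile(x[zz],[1,99]))
for c in('scene','side'): print(angle(c,f.x[1],np.load(c+'0.npz')['p']))
E
python3 -m jog '[[1,1.3,-1.8,1,0,0,-1.6],[1,2.2,-3.6,2,0,0,-3.2],[1,3.1,-5.4,2.5,0,0,-4.8],[1,4,-7.2,2.5,0,0,-6.4],[1,4.8,-9,2.5,0,0,-7.2]]' 20
```

```text
770 [1.61619404e-05 1.36999464e-01] 0.0014661645401527232
x range [-0.02496374  0.025369  ]
(0.6, 1.863156996644478, 51)
(0.6, None, 0)
time: 1.1
ee_pos: [0.354, 0.2839, 0.2943]
tcp_rot: [-90.0, -0.1, 27.8]
wrist_force: [1.5, 1.0, 0.5]
opening: 0.0124
```

```bash
python3 -m jog '[[1,0.9,-1.7,0,0,0,0],[1,1.8,-3.4,0,0,0,0],[1,2.7,-5.1,0,0,0,0],[1,3.6,-6.8,0,0,0,0],[1,4.5,-8.5,0,0,0,0]]'; python3 -m jog '[[1,0.9,-1.7,-0.4,0,0,0],[1,1.8,-3.4,-0.8,0,0,0],[1,2.7,-5.1,-1.2,0,0,0],[1,3.6,-6.8,-1.6,0,0,0],[1,4.5,-8.4,-2,0,0,0]]';python3 -m jog '[[1,0,0,0,0,0,0],[1,0,0,0,0,0,0],[1,0,0,0,0,0,0]]'; python3 - <<'E'
from h import *
print(bot.get_obs()['ee_pos'],bot.get_obs()['wrist_force'],bot.get_obs()['opening'])
print(angle('scene',.137))
p,d=bot.camera('side');q=bot.camera('scene')[0]
cv2.imwrite('pics/s1.png',np.hstack([cv2.resize(q[120:280,190:350,::-1],(400,400)),cv2.resize(p[120:280,270:430,::-1],(400,400))]))
E
```

```text
time: 1.6
ee_pos: [0.4664, 0.0709, 0.2937]
tcp_rot: [-90.0, -0.0, 28.1]
wrist_force: [1.8, 0.0, -0.2]
opening: -0.0003
time: 2.1
ee_pos: [0.5789, -0.1393, 0.2431]
tcp_rot: [-90.0, -0.0, 28.0]
wrist_force: [0.8, 0.0, 0.4]
opening: 0.0002
time: 2.4
ee_pos: [0.5781, -0.1364, 0.244]
tcp_rot: [-90.0, -0.0, 28.1]
wrist_force: [1.0, -0.1, 1.7]
opening: 0.0002
[ 0.57810817 -0.1364166   0.24400746] [ 1.01434761 -0.07142356  1.70709763] 0.0001736419673149535
(2.4, 1.8632023924423176, 53)
```

View pics/s1.png

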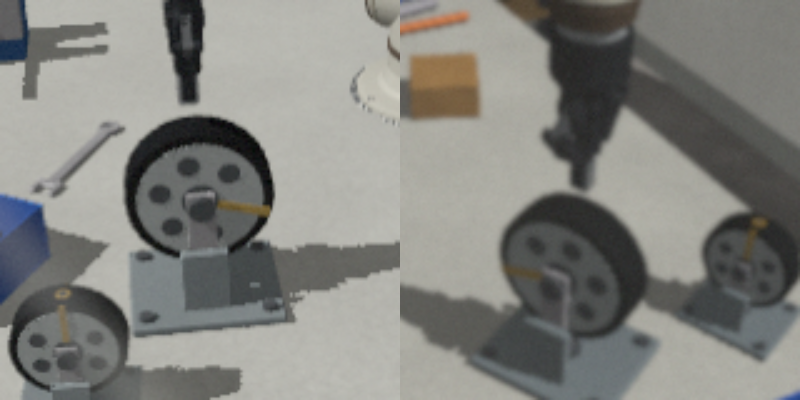

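The fingertip is centred over the large rim (left panel tip ~(188,100), rim top ~(200,120)). Now feel for the rim.

```bash
python3 -m jog '[[1,0,0,-0.5,0,0,0],[1,0,0,-0.88,0,0,0],[1,0,0,-0.88,0,0,0]]'|grep -E 'ee|wr'; python3 -m jog '[[1,0,0,-0.04,0,0,0],[1,0,0,-0.04,0,0,0]]'|grep -E 'ee|wr';python3 -m jog '[[1,0,0,-0.04,0,0,0],[1,0,0,-0.04,0,0,0]]'|grep -E 'ee|wr';python3 -m jog '[[1,0,0,-0.04,0,0,0],[1,0,0,-0.04,0,0,0]]'|grep -E 'ee|wr';python3 -m jog '[[1,0,0,-0.04,0,0,0],[1,0,0,-0.04,0,0,0]]'|grep -E 'ee|wr';python3 -m jog '[[1,0,0,-0.04,0,0,0],[1,0,0,-0.04,0,0,0]]'|grep -E 'ee|wr'
```

```text
ee_pos: [0.5778, -0.1364, 0.2203]
wrist_force: [0.8, -0.7, 0.2]
ee_pos: [0.5784, -0.137, 0.2209]
wrist_force: [-0.5, -0.2, 0.1]
ee_pos: [0.5784, -0.1371, 0.2196]
wrist_force: [-0.7, -0.6, 0.4]
ee_pos: [0.5783, -0.1371, 0.2183]
wrist_force: [-0.5, -0.7, 1.0]
ee_pos: [0.5783, -0.1372, 0.2174]
wrist_force: [-0.3, -0.2, 0.9]
ee_pos: [0.5784, -0.1371, 0.2166]
wrist_force: [-0.4, 0.0, 2.3]
```

```bash
python3 -m jog '[[1,0,0,-0.04,0,0,0],[1,0,0,-0.04,0,0,0]]'|grep -E 'ee|wr';python3 -m jog '[[1,0,0,-0.04,0,0,0],[1,0,0,-0.04,0,0,0]]'|grep -E 'ee|wr'
```

```text
ee_pos: [0.5784, -0.1372, 0.2157]
wrist_force: [0.1, -0.8, 4.9]
ee_pos: [0.5785, -0.1372, 0.215]
wrist_force: [-0.2, -1.4, 7.2]
```

```bash
python3 -m jog '[[1,0.2,-0.4,0.02,0,0,0],[1,0.42,-0.78,0.02,0,0,0],[1,0.42,-0.78,0.02,0,0,0]]'; python3 -m jog '[[1,-0.75,1.41,0,0,0,0],[1,-1.51,2.82,0.1,0,0,0],[1,-2.1,3.9,1.1,0,0,0],[1,-2.1,3.9,2,0,0,0]]'; python3 - <<'E'
from h import *
for i in range(6): print(angle('scene',.137))
E
```

```text
time: 4.55
ee_pos: [0.5893, -0.1578, 0.2141]
tcp_rot: [-90.0, 0.0, 28.0]
wrist_force: [1.3, -1.6, 1.6]
opening: -0.0004
time: 4.95
ee_pos: [0.5344, -0.0565, 0.2656]
tcp_rot: [-89.9, 0.1, 28.2]
wrist_force: [1.2, -0.5, 0.9]
opening: 0.0002
(4.95, -2.6056852237490777, 38)
(5.0, -2.3242837199839173, 49)
(5.05, -2.046424001830667, 49)
(5.1, -1.772403819706521, 49)
(5.15, -1.4946070443398123, 54)
(5.2, -1.214320740703928, 55)
```

Running at 5.5 rad/s. I'll return above the rim, clear of it, and let it coast.

```bash
python3 -m jog '[[1,0.5,-1,0,0,0,0],[1,1,-2,0,0,0,0],[1,1.57,-2.93,0,0,0,0],[1,1.57,-2.93,-0.6,0,0,0],[1,1.57,-2.93,-1,0,0,0]]'; python3 - <<'E'
from h import *
a=[angle('scene',.137) for i in range(5)]; print(a)
E
python3 -m jog '[[1,0,0,0,0,0,0],[1,0,0,0,0,0,0],[1,0,0,0,0,0,0],[1,0,0,0,0,0,0],[1,0,0,0,0,0,0]]'
python3 - <<'E'
from h import *
a=[angle('scene',.137) for i in range(5)]; print(a); print(np.polyfit([i[0] for i in a],np.unwrap([i[1] for i in a]),1))
E
```

```text
time: 5.75
ee_pos: [0.5754, -0.1333, 0.2373]
tcp_rot: [-89.9, 0.1, 28.0]
wrist_force: [0.6, 0.0, 0.1]
opening: 0.0001
[(5.75, 1.6937637729641173, 50), (5.8, 1.9364293338299021, 50), (5.85, 2.17850887455237, 43), (5.9, 2.425559022181604, 40), (5.95, 2.6629166425683133, 30)]
time: 6.5
ee_pos: [0.5756, -0.1323, 0.24]
tcp_rot: [-90.0, -0.0, 28.1]
wrist_force: [0.1, 0.0, 0.2]
opening: 0.0002
[(6.5, -1.0967346909336706, 58), (6.55, -0.8771975912356008, 55), (6.6, -0.6603751942273299, 55), (6.65, -0.4366807901833378, 54), (6.7, -0.2212906445214156, 56)]
[  4.38280979 -29.58500038]
```

Milestone conditions are met: continuous angle about 12.3, 4.4 rad/s, untouched since ~4.9 s. Let it coast down.

```bash
W='[1,0,0,0,0,0,0]'; for i in 1 2 3 4 5 6 7; do python3 -m jog '[[1,0,0,0,0,0,0],[1,0,0,0,0,0,0],[1,0,0,0,0,0,0],[1,0,0,0,0,0,0],[1,0,0,0,0,0,0]]'|grep time; done
python3 - <<'E'
from h import *
a=[angle('scene',.137) for i in range(5)]; print(a); print(np.polyfit([i[0] for i in a],np.unwrap([i[1] for i in a]),1))
E
```

```text
time: 7.25
time: 7.75
time: 8.25
time: 8.75
time: 9.25
time: 9.75
time: 10.25
[(10.25, -2.6399302204628747, 39), (10.3, -2.5659280819337797, 42), (10.35, -2.4960355929796743, 46), (10.4, -2.4175891679464336, 46), (10.45, -2.3477664940209033, 47)]
[  1.46533273 -17.65964371]
```

```bash
for i in 1 2 3; do python3 -m jog '[[1,0,0,0,0,0,0],[1,0,0,0,0,0,0],[1,0,0,0,0,0,0],[1,0,0,0,0,0,0],[1,0,0,0,0,0,0]]'|grep time; done
python3 -m jog '[[1,0.42,-0.78,0,0,0,0],[1,0.42,-0.78,-0.4,0,0,0],[1,0.42,-0.78,-0.8,0,0,0],[1,0.42,-0.78,-0.8,0,0,0],[1,0.42,-0.78,-0.8,0,0,0]]'
python3 - <<'E'
from h import *
a=[angle('scene',.137) for i in range(3)]; print(a)
E
```

```text
time: 11.0
time: 11.5
time: 12.0
time: 12.5
ee_pos: [0.5856, -0.1514, 0.2196]
tcp_rot: [-90.0, 0.0, 28.1]
wrist_force: [-0.3, -0.1, 0.0]
opening: 0.0001
[(12.5, -1.004903131193041, 57), (12.55, -1.0093336290678663, 56), (12.6, -1.0045336873003214, 55)]
```

```bash
python3 -m jog '[[1,0,0,-0.1,0,0,0],[1,0,0,-0.18,0,0,0],[1,0,0,-0.18,0,0,0]]'|grep -E 'ee|wr'; python3 -m jog '[[1,-0.19,0.35,0,0,0,0],[1,-0.38,0.7,0,0,0,0],[1,-0.56,1.05,0,0,0,0],[1,-0.75,1.41,0,0,0,0],[1,-0.75,1.41,0,0,0,0]]'|grep -E 'ee|wr'
python3 -m jog '[[1,0,0,0,0,0,0],[1,0,0,0.18,0,0,0],[1,0,0,0.6,0,0,0]]'|grep -E 'ee|wr'
python3 - <<'E'
from h import *
a=[angle('scene',.137) for i in range(3)]; print(a)
E
```

```text
ee_pos: [0.5862, -0.1518, 0.2154]
wrist_force: [-0.6, -1.0, 1.5]
ee_pos: [0.5666, -0.1151, 0.2158]
wrist_force: [-1.3, 1.1, 3.0]
ee_pos: [0.567, -0.1168, 0.2297]
wrist_force: [0.3, -0.7, 0.4]
[(13.75, -0.48286454275827245, 55), (13.8, -0.48664999811139015, 58), (13.85, -0.48569615617590245, 58)]
```

```bash
python3 -m jog '[[1,0.75,-1.41,0,0,0,0],[1,0.75,-1.41,0,0,0,0],[1,0.75,-1.41,-0.42,0,0,0],[1,0.75,-1.41,-0.6,0,0,0],[1,0.75,-1.41,-0.6,0,0,0]]'|grep -E 'ee|wr'; python3 -m jog '[[1,-0.18,0.33,0,0,0,0],[1,-0.36,0.66,0,0,0,0],[1,-0.54,1.0,0,0,0,0],[1,-0.71,1.32,0,0,0,0],[1,-0.71,1.32,0,0,0,0]]'|grep -E 'ee|wr'
python3 -m jog '[[1,0,0,0,0,0,0],[1,0,0,0,0,0,0],[1,0,0,0.18,0,0,0],[1,0,0,1,0,0,0],[1,0,0,2,0,0,0]]'|grep -E 'ee|wr'
python3 -m jog '[[1,-0.9,1.7,0.6,0,0,0],[1,-1.8,3.4,1.2,0,0,0],[1,-2.7,5.1,1.2,0,0,0],[1,-2.7,5.1,1.2,0,0,0],[1,-2.7,5.1,1.2,0,0,0]]'|grep -E 'ee|wr'
python3 - <<'E'
from h import *
a=[angle('scene',.137) for i in range(3)]; print(a)
p,d=bot.camera('side');q=bot.camera('scene')[0]
cv2.imwrite('pics/end.png',np.hstack([cv2.resize(q[140:260,210:330,::-1],(400,400)),cv2.resize(p[150:310,270:430,::-1],(400,400))]))
for l in ['can','bin','wrench','carton']:
    r=bot.regions_of('scene',l)
    if r: print(l,r[0]['point'],round(r[0]['conf'],2))
E
```

```text
ee_pos: [0.5857, -0.1514, 0.2149]
wrist_force: [1.0, 0.2, 3.0]
ee_pos: [0.5678, -0.1174, 0.2159]
wrist_force: [-0.4, 1.3, 3.4]
ee_pos: [0.5679, -0.1191, 0.2646]
wrist_force: [1.0, -0.3, 0.6]
ee_pos: [0.5008, 0.0092, 0.2956]
wrist_force: [0.3, -0.7, -0.0]
[(15.9, 0.0035987319771583473, 58), (15.95, 0.003663903507280205, 59), (16.0, 0.0036760430263641664, 58)]
can [203.3, 454.6] 0.9
bin [221.7, 175.7] 0.97
wrench [185.2, 218.9] 0.55
carton [306.5, 485.3] 0.59
```

View pics/end.png

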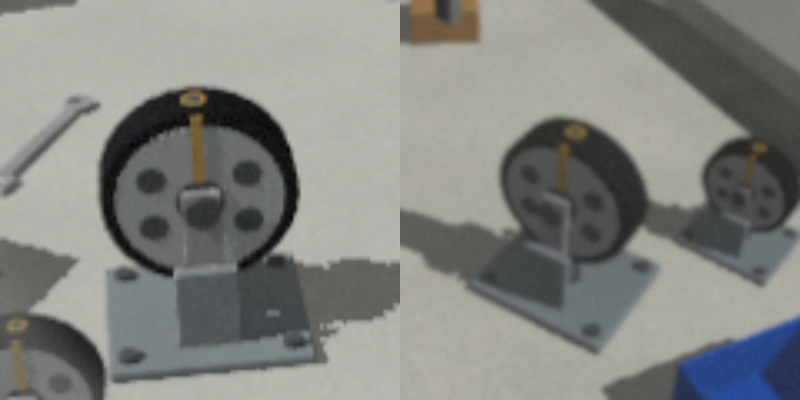

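```bash
python3 - <<'E'
from h import *
q=bot.camera('scene')[0]
for f in (.018,.022,.026): print(angle('scene',.137,q,f))
s=q.copy(); s[:171]=0 # tube only, ring masked
print(angle('scene',.137,s,.02)); print(bot.get_obs()['wrist_force'])
bot.job_done()
E
```

```text
(16.4, 0.009699440355446096, 60)
(16.4, 0.007167897480688852, 58)
(16.4, 0.00348452495218746, 58)
(16.4, 0.009436888817640118, 55)
[-0.79329297 -0.33913203 -1.08992854]
the job is handed in; nothing more can be done
```

The pulley turns freely. It is at rest with the oil hole straight up, and the job is handed in at about 16.4 s of the 67 s allowed; no verdict was reported.

- **Rim height:** I felt for the rim on the larger stand and found its top at about z = 0.2177. The highest force I read was about 7 N, while feeling for it. Readings come only at the end of a move, so I have none from the middle of the fast stroke.
- **Spin:** One light stroke got it running at about 5.5 rad/s towards the stand's +y. It coasted untouched past 8.6 rad and was still doing 4.4 rad/s at about 12 rad. It lost about 0.75 rad/s each second, within the expected 0.7 to 1.2.
- **Stopping:** I did not brake it. It coasted to rest by itself about 1.0 rad short of hole-up, and two slow, light drags brought it round.
- **Last checks:** The angle read 0.004 to 0.01 rad from straight up and held steady over repeated frames. With the ring masked out, the tube alone gave 0.009. The final picture shows the oil hole on top of the rim, with the robot clear.
- **Bystanders:** The can, bin, spanner and carton showed within about 2 pixels of where they started. The spanner and carton were found with only moderate confidence (0.55 and 0.59).

No check failed or disagreed.

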